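Clear a jammed meal box from the packing chute

ROBOT

A 6-joint arm with a two-finger parallel gripper is mounted at the origin on a cart in front of the work surface, level with it; the furniture and walls round the work are solid. World frame = base frame: x ahead of the robot, y to its left, z up, the work surface at z = 0. Lengths are in m, angles in degrees, forces in N, time in s.
With the tool pointing down it reaches from about 0.4 to 0.825 m from the base axis. Payload 7 kg.
Tool frame: the origin (TCP) lies on the mounting face of the last link; the fingertips stand 178 mm ahead of it and the grasp point (between the pads) lies 159 mm ahead of it (ctrl.tip_extent is the distance from the TCP to the fingertips, in m); z points along the fingers, y is the direction in which the jaws open and shut (so a half turn about z gives the same grasp; the last joint's range is limited). The gripper opens to 88 mm and grips with 3 to 60 N. Pads are 19 mm wide; open, the fingers measure 130 mm over their backs; the gripper's body (78 mm by 193 mm) begins 47 mm behind the grasp point.
Start: joints at [93.57, 20.546, 0.682, 0, -70.136, -16.507], TCP at [0.151, 0.658, 0.405] pointing down, gripper open.
Joint ranges: [-176.03, 176.03], [-82.01, 121.73], [-58.28, 71.71], [-173.87, 95.51], [-174.79, -0.11], [-173.66, 173.66]. Speed limits (degrees/s): [136.94, 136.94, 172.46, 180, 180, 180].

INTERFACE

Orientations are given as [roll, pitch, yaw] about the fixed x, y, z axes, in that order (R = Rz(yaw) Ry(pitch) Rx(roll)).
In Python, from plant import ctrl gives the robot as it stands. The module is installed in compiled form; this text tells all that it offers.
- The arm moves only by the tool carry_out, never from a script. Its argument "moves" is text: rows parted by semicolons, each of 7 numbers parted by spaces: the finger opening in m, from 0 to 0.0876, then the shift along the tool's x, y, z in m, then the turn, a rotation vector about the tool's x, y, z in rad. A call has 1 to 20 rows; each row is the pose to reach, as a shift and turn from the pose commanded when the call began, along the tool's axes at that moment; what a row does not reach only later rows make up. A row lasts 1/10 s, in which the tool goes at most 50 mm and 8.59 degrees, less where a joint would pass 70% of its speed; a pose out of reach is approached as far as the arm can. A call with a gripper value outside its range is refused whole. The fingers move at their own pace and stop on an object; the grip force is fixed at half the most. Time passes only in rows, so rows that repeat a pose let the fingers close. It gives the time, the measured TCP pose, the force and the opening at its end, in the units of the state.
- ctrl.get_obs(): the state, without advancing time (a new reading comes with each control period).
- ctrl.snapshot(name): name is "side" or "top" or "wrist"; returns a dict with "image" (400x640x3 uint8, red, green, blue), "K" (3x3 intrinsics, pixels), "k1" (the pictures are not rectified: a ray, as slopes to the right and down, at radius r is drawn at 1 + k1 r^2 times it, then the intrinsics apply), "R" (3x3) and "t" (3): a world point X has camera coordinates R X + t. Camera axes: x right, y down, z forward; pixel columns grow to the right and rows downward; lengths in m; the calibration is good to about 2 mm. A picture is of the moment at which its call begins. There is no depth.
- ctrl.close_job(): hands the job in, once; it reports no verdict.
Trained networks look in a picture, given as the dict that the camera call returned (one of the last four; its "shot" number tells which), for a name from the list of things; names that differ only in an ending like _2 or _b are one class to them, and where a whole thing is asked for, a point or a joint stands for the part that bears it (a point fixed in the world has none). Each returns a list of dicts, best first, with "confidence" (0 to 1); they miss things now and then, are a little off and sometimes report something else, mostly with a low value. They report only what shows in the picture. A call takes as long as a camera call. They do not tell look-alikes from the thing itself.
- ctrl.recognise(picture, label): "extent" ([left, top, right, bottom] in pixels, round what is visible of it).
- ctrl.trace(picture, label): "region" (400x640 bool, what is visible of it) and "extent" ([left, top, right, bottom] in pixels, round what is visible of it).
- ctrl.mark_of(picture, label): "at" ([row, column] in pixels: a listed point, or the origin of a listed thing).
The state is a dict: "clock": time; "joint_pos": joint angles; "qvel": joint speeds; "tau": joint torques, N m; "tool_pos": TCP position; "orientation": TCP orientation; "force": force on the tool from outside, world axes, zero at the start; "moment": the same for the moment, N m; "opening": finger opening in m.
Only numpy, scipy, OpenCV 4.12 (cv2) and the standard library are available. Lean on these libraries where they do the work, as an engineer would, in place of code of your own. Each camera call takes 0.05 s, during which the arm holds its last target.

TASK

A meal box has gone into the packing chute crosswise and is jammed under the two hold-down plates. Reach through the slot between the plates and push it back up onto the level loading shelf, lift it clear of the chute's side walls, turn it lengthwise, lay it on the shelf again and push it over the edge, so that it slides through the narrow part and comes to rest on its base at the bottom stop. Let go of it and leave the other things on the worktop where they are.

Things in the scene. Friction and masses are not known exactly. Their poses are not given: they have to be found in the camera images.
- box_mid (a point): centre of the jammed meal box: brown printed cardboard, closed, rigid, 132 mm long (its own x), 64 mm wide (its own y), 60 mm high (its own z), 0.1 to 0.21 kg. At the start it lies on its base on the chute's slope, long side across the chute, a little askew, wedged where the side walls draw together; too long to be turned between the walls
- box_chute: fixed sheet-steel packing chute on a stand, running down from the robot's left to its right, friction with the box about 0.2. Origin on the worktop under its middle; own y points uphill along the chute, x across, z up. The slope falls at 20 degrees towards -y, from y 120 (floor z 160) to y -220 mm (floor z 36). Inner width 142 mm down to y -20, then narrowing evenly to 78 mm at y -70 and so to the end
- shelf_edge (a point): middle of the edge (chute y 120, z 160 mm) between the level loading shelf and the slope; axes as the chute's. The shelf runs from here 120 mm uphill (+y), 142 mm wide, side walls 50 mm high of 3 mm sheet, a 10 mm high lip at its uphill end, open above. A box laid lengthwise on it slides down by itself once more than half of it is over the edge
- plate_slot (a point): middle of the slot between the two flat hold-down plates, at the height of their undersides; axes as the chute's. The plates lie parallel to the slope, 66 to 71 mm square above its floor, from 78 mm to 250 mm down the slope from the shelf edge, and cover all but this 57 mm wide straight slot along the middle. Above them the slope is open, walls 50 mm high
- bottom_stop (a point): middle of the bottom stop, where it meets the sloping floor (chute y -220, z 36 mm); axes as the chute's. Two tabs, 40 mm high. A box resting here lengthwise has its centre 52 mm uphill (+y) and 51 mm above this point
- salt_dredger: bystander: aluminium salt shaker, 68 mm wide, 115 mm tall, origin at the centre of its underside
- dip_tub_a: bystander: lidded dip tub, 66 x 73 x 37 mm high, origin at the centre of its underside
- dip_tub_b: bystander: lidded dip tub, 66 x 73 x 37 mm high, origin at the centre of its underside
- ramekin: bystander: small steel pot, 67 mm wide, 52 mm tall, origin at the centre of its underside
Things that resemble listed ones, but are neither listed nor needed, are in the scene too. What is shaped like the part that bears box_mid but pink or red is not meant.

How it is judged:
By the outcome, as a careful person would: the job done as asked, in the order asked, and still so for the second after the job is handed in, with the robot touching nothing.
It also fails if it takes over 64 s, if anything falls off the work surface, if the arm or the gripper's body presses on something with over 40 N, if the wrist force passes 120 N, or if a joint passes its speed limit or range.

## Working session

There is one attempt and no reset: what is moved stays moved. The work goes in short steps, Python scripts to look and compute and a tool call to move; the robot and the scene stay as the last step left them, time stands still between calls to the robot, and variables do not carry over. Pictures are saved under pics/ and viewed, and the job is handed in when it is done.

Besides the shell and the picture viewer there is one more tool, called after "Request:" by a JSON object that holds its "fn" and its "kwargs", one argument or row to a line. carry_out: Moves the arm, as the interface text tells. Its arguments: {"type":"object","properties":{"moves":{"type":"string"}},"required":["moves"]}

```bash
mkdir -p pics
cat > h.py <<'E'
import numpy as np,cv2
from plant import ctrl
from scipy.spatial.transform import Rotation as Ro
def save(s,n): cv2.imwrite('pics/'+n+'.png',s['image'][:,:,::-1])
def ray(s,row,col):
    K=s['K'];d=np.array([(col-K[0,2])/K[0,0],(row-K[1,2])/K[1,1]])
    u=d.copy()
    for _ in range(30): u=d/(1+s['k1']*(u@u))
    R=s['R'];return -R.T@s['t'],R.T@np.array([u[0],u[1],1])
def atz(s,row,col,z):
    o,d=ray(s,row,col);return o+d*(z-o[2])/d[2]
def proj(s,X):
    c=s['R']@np.asarray(X)+s['t'];u=c[:2]/c[2];u=u*(1+s['k1']*(u@u));K=s['K']
    return u[0]*K[0,0]+K[0,2],u[1]*K[1,1]+K[1,2]
def tri(a):
    A=np.zeros((3,3));b=np.zeros(3)
    for o,d in a:
        d=d/np.linalg.norm(d);P=np.eye(3)-np.outer(d,d);A+=P;b+=P@o
    X=np.linalg.solve(A,b);return X,[np.linalg.norm((np.eye(3)-np.outer(d,d)/(d@d))@(X-o)) for o,d in a]
E
python3 - <<'E'
from h import *
o=ctrl.get_obs();print(o, ctrl.tip_extent)
S={}
for n in ['side','top','wrist']:
    s=ctrl.snapshot(n);S[n]=s;save(s,n+'0');print(n,-s['R'].T@s['t'],s['R'][2])
for l in ['box_mid','shelf_edge','plate_slot','bottom_stop','box_chute']:
    for n,s in S.items():
        for r in ctrl.mark_of(s,l)[:3]: print(l,n,np.round(r['at'],1),round(r['confidence'],2))
E
```

```text
{'clock': 0.0, 'joint_pos': array([ 9.35681596e+01,  2.05924531e+01,  6.32562319e-01, -1.93445933e-02,
       -7.01365461e+01, -1.65045229e+01]), 'qvel': array([ 0.01538061,  0.06313758,  0.0362141 ,  0.02947804,  0.02001103,
       -0.04941583]), 'tau': array([ 4.82715659e-04, -5.82709765e+01,  2.93049985e+01,  6.99693114e+00,
        6.85519277e-03, -1.65815354e-04]), 'tool_pos': array([0.15109897, 0.6576662 , 0.40370418]), 'orientation': array([ 1.7990237e+02, -9.9636935e-03, -1.2942943e+01]), 'force': array([-0.29720129, -0.36291634,  0.02545279]), 'moment': array([-0.01379292, -0.0467103 ,  0.01979121]), 'opening': 0.08764995161633438} 0.1781
side [0.21089425 1.46140741 1.03407058] [ 0.19027546 -0.84458422 -0.50047252]
top [-0.08534873 -0.19879196  1.4865272 ] [ 0.40784786  0.08954982 -0.90864787]
wrist [0.23163735 0.64000672 0.3847493 ] [-0.29873681  0.06685343 -0.95199104]
box_mid side [215.5 379.5] 0.69
box_mid side [289.2 288. ] 0.68
box_mid side [202.9 325.9] 0.66
box_mid top [190.3 308.5] 0.81
box_mid top [264.2 342.1] 0.62
box_mid top [178.1 207.1] 0.55
shelf_edge side [217.1 314. ] 0.85
shelf_edge top [179.  269.9] 0.71
plate_slot side [191.  333.2] 0.85
plate_slot top [194.7 320.2] 0.94
bottom_stop side [202.4 341.6] 0.57
bottom_stop top [221.4 367.9] 0.85
box_chute side [235.7 326. ] 0.63
box_chute top [207.6 303.9] 0.66
```

View pics/side0.png

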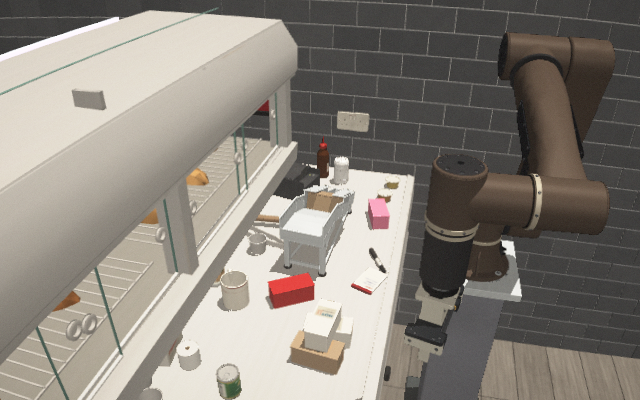

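View pics/top0.png

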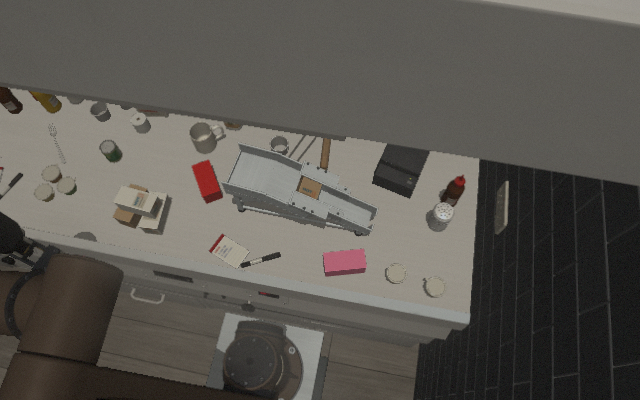

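View pics/wrist0.png

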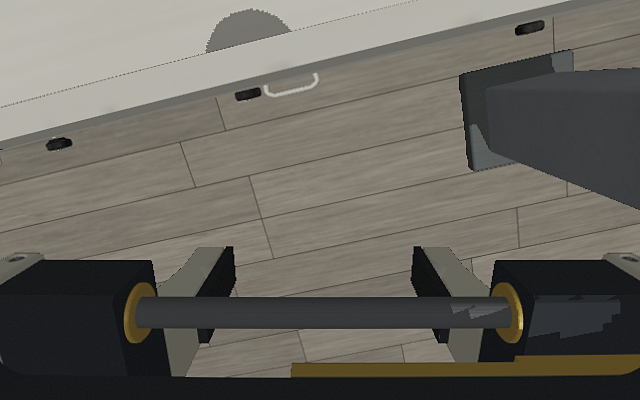

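Run:
```python
from h import *
from scipy.optimize import least_squares
S={n:ctrl.snapshot(n) for n in ['side','top']}
M={'shelf_edge':(0,.12,.16),'bottom_stop':(0,-.22,.036),'plate_slot':(0,-.0575,.168)}
obs=[]
for l in list(M):
    rs=[]
    for n,s in S.items():
        r=ctrl.mark_of(s,l)
        if r: obs.append((n,l,r[0]['at'][::-1]));rs.append(ray(s,*r[0]['at']))
    if len(rs)==2: print(l,tri(rs))
def c2w(p,X): c,s_=np.cos(p[2]),np.sin(p[2]);return np.array([p[0]+c*X[0]-s_*X[1],p[1]+s_*X[0]+c*X[1],X[2]])
f=lambda p:np.concatenate([np.array(proj(S[n],c2w(p,M[l])))-a for n,l,a in obs])
r=least_squares(f,[.6,0,.1],loss='soft_l1');print(r.x,np.degrees(r.x[2]));print(f(r.x).reshape(-1,2).round(1))
np.save('ch.npy',r.x)
for n,s in S.items():
    im=cv2.resize(s['image'][:,:,::-1],None,fx=4,fy=4,interpolation=cv2.INTER_CUBIC)
    P=[(.071,.24,.16),(.071,.12,.16),(.071,-.02,.109),(.039,-.07,.0908),(.039,-.22,.036)]
    W=[(a,b,z+.05) for a,b,z in P]
    for L in (P,W):
      for sg in (1,-1):
        q=np.array([proj(s,c2w(r.x,(sg*a,b,z))) for a,b,z in L])*4+2
        cv2.polylines(im,[q.astype(int)],False,(0,0,255) if L is P else (0,255,0),1)
    c=np.array(proj(s,c2w(r.x,(0,0,.12))))*4
    x0,y0=int(c[0])-400,int(c[1])-300
    cv2.imwrite(f'pics/{n}1.png',im[y0:y0+600,x0:x0+800])
    print(n,x0,y0)
```

```text
bottom_stop (array([ 0.52436025, -0.23939835,  0.03319454]), [np.float64(0.009239411742797765), np.float64(0.009239411742797753)])
plate_slot (array([ 0.55453172, -0.08367263,  0.1040225 ]), [np.float64(0.0005656056235429863), np.float64(0.0005656056235430994)])
[ 0.54179551 -0.02018126 -0.09903833] -5.674478285288822
[[  0.1  -1.1]
 [  3.1   0.6]
 [  0.4  -1.8]
 [  4.7 -13.7]
 [ -3.   -3.7]]
side 908 534
top 819 477
```

View pics/side1.png

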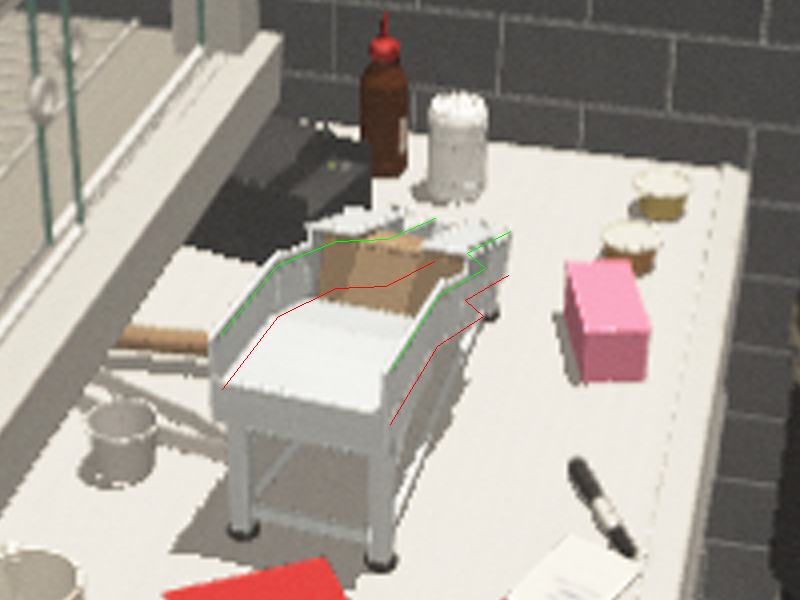

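View pics/top1.png

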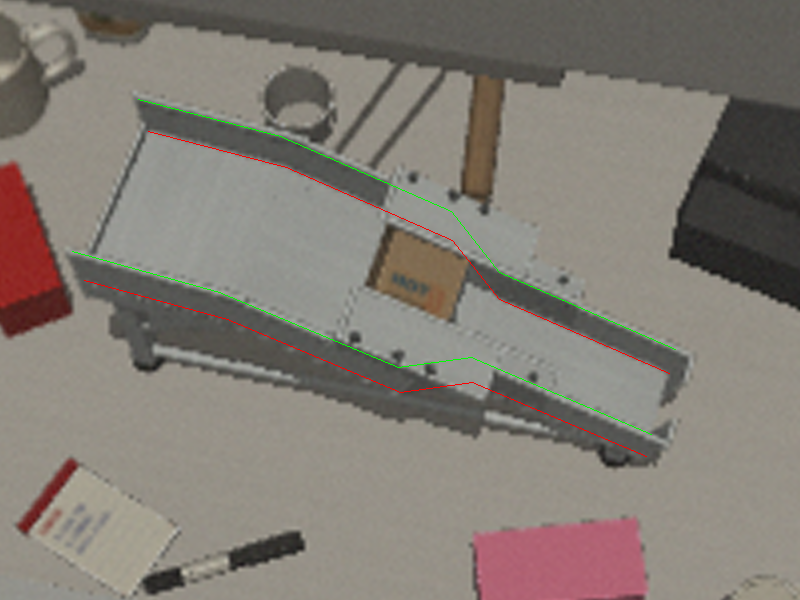

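Run:
```python
from h import *
from scipy.optimize import least_squares
S={n:ctrl.snapshot(n) for n in ['side','top']}
off={'side':(908,534),'top':(819,477)}
C=[('top',(.074,.24,.21),(134,95)),('top',(-.074,.24,.21),(69,252)),('top',(.042,-.22,.086),(691,352)),('side',(.074,.24,.21),(211,353)),('side',(-.074,.24,.21),(383,377)),
('top',(.071,.24,.17),(146,125)),('top',(-.071,.24,.17),(90,250)),('side',(.071,.24,.17),(226,377)),('side',(-.071,.24,.17),(384,407))][:5]
def c2w(p,X): c,s_=np.cos(p[2]),np.sin(p[2]);return np.array([p[0]+c*X[0]-s_*X[1],p[1]+s_*X[0]+c*X[1],X[2]])
f=lambda p:np.concatenate([np.array(proj(S[n],c2w(p,l)))-(np.array(a)+off[n])/4+.375 for n,l,a in C])
r=least_squares(f,[.54,-.02,-.1]);print(r.x,np.degrees(r.x[2]));print(f(r.x).reshape(-1,2).round(1))
# box: top face height unknown; use slot plate corner check: plates upper edge y from 78 mm
np.save('ch.npy',r.x)
s=S['top']
# intersect box top-face pixels with plane 60 mm above floor
p=r.x;n=np.array([0,-np.sin(np.radians(20)),np.cos(np.radians(20))]);e=np.array([0,.12,.16]);d=np.array([0,np.cos(np.radians(20)),np.sin(np.radians(20))])
c,s_=np.cos(p[2]),np.sin(p[2]);Rz=np.array([[c,-s_,0],[s_,c,0],[0,0,1]])
for q in [(389,226),(470,262),(381,292),(455,320)]:
    o,v=ray(s,(q[1]+off['top'][1])/4-.375,(q[0]+off['top'][0])/4-.375)
    o=Rz.T@(o-[p[0],p[1],0]);v=Rz.T@v
    t=(n@(e+.06*n-o))/(n@v);X=o+t*v-e
    print(q,'across',X[0].round(4),'up slope',(X@d).round(4))
for l in ['box_mid']:
  for nn,ss in S.items():
    for k in ctrl.trace(ss,l): print(nn,k['confidence'],k['extent'])
```

```text
[ 0.54221817 -0.01816855 -0.10920471] -6.256968881914851
[[ 1.3 -0.5]
 [-0.1 -0.3]
 [-4.5 -1.3]
 [ 0.5 -4.3]
 [ 1.7 -1.3]]
(389, 226) across 0.0305 up slope -0.0882
(470, 262) across 0.0307 up slope -0.1588
(381, 292) across -0.024 up slope -0.1003
(455, 320) across -0.0204 up slope -0.1627
side 0.75 [266.1, 270.8, 314.6, 306.9]
side 0.63 [306.4, 191.9, 343.7, 212.6]
side 0.56 [368.6, 199.8, 389.3, 226.7]
top 0.87 [192.1, 157.9, 225.0, 203.2]
top 0.7 [295.0, 174.9, 320.5, 199.1]
top 0.59 [321.1, 251.0, 366.3, 274.1]
```

Run:
```python
from h import *
S={n:ctrl.snapshot(n) for n in ['side','top']}
for n,(x,y,w,h) in {'side':(270,180,80,70),'top':(220,140,80,70)}.items():
    im=S[n]['image'][y:y+h,x:x+w,::-1]
    im=cv2.convertScaleAbs(cv2.resize(im,None,fx=8,fy=8,interpolation=cv2.INTER_CUBIC),alpha=1.0)
    for k in range(0,w,10): cv2.putText(im,str(x+k),(k*8,10),0,.35,(0,0,255))
    for k in range(0,h,10): cv2.putText(im,str(y+k),(0,k*8+4),0,.35,(0,0,255))
    save({'image':im[:,:,::-1]},n+'2')
    print(S[n]['K'],S[n]['k1'])
```

```text
[[492.32449271   0.         326.45671251]
 [  0.         492.32449271 199.91289901]
 [  0.           0.           1.        ]] -0.12053819174065977
[[468.54298605   0.         317.45196546]
 [  0.         468.54298605 200.64376844]
 [  0.           0.           1.        ]] -0.042709506280335124
```

View pics/side2.png

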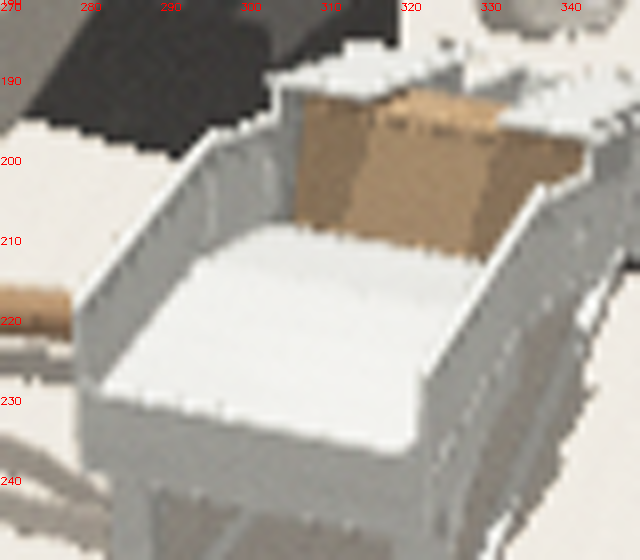

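View pics/top2.png

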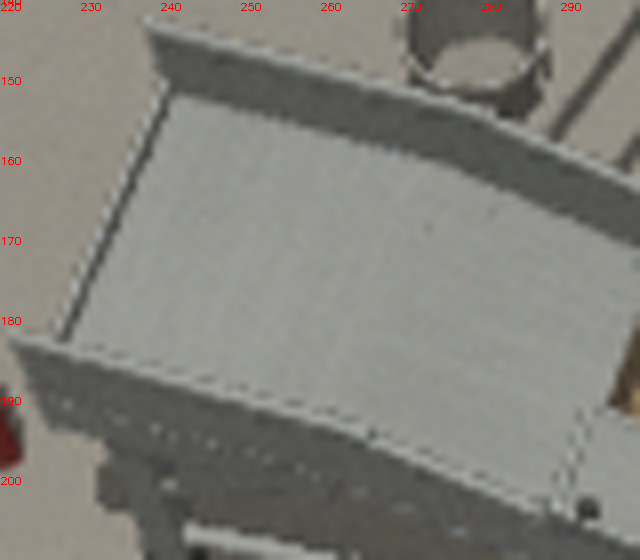

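```bash
cat >> h.py <<'E'
import os
def c2w(p,X): c,s_=np.cos(p[2]),np.sin(p[2]);return np.array([p[0]+c*X[0]-s_*X[1],p[1]+s_*X[0]+c*X[1],X[2]])
E
python3 - <<'E'
from h import *
from scipy.optimize import least_squares
S={n:ctrl.snapshot(n) for n in ['side','top']}
k=.111
C=[('side',(.074,.24,.21),(279.5,217)),('side',(-.074,.24,.21),(322.5,226.5)),('side',(.071,k,.21),(296.5,197.5)),('side',(-.074,k,.21),(337,203.5)),
('top',(.074,.24,.21),(237.7,142.5)),('top',(-.074,.24,.21),(221,182.3)),('top',(-.074,k,.21),(264,193.5)),('top',(.074,k,.21),(275,152)),('top',(.042,-.237,.083),(377.1,206.9)),('top',(.071,.24,.17),(241,150.5)),('side',(.071,.24,.17),(283,228.5)),('side',(-.071,.24,.17),(320.5,236))]
for mode in (0,1):
    def f(p):
        return np.concatenate([np.array(proj(S[n],c2w(p,l)))-a+(p[3:5] if n=='side' else p[5:7])*mode for n,l,a in C]+[p[3:]*.3])
    r=least_squares(f,[.54,-.02,-.1,0,0,0,0],loss='soft_l1');print(r.x.round(4),np.degrees(r.x[2]));print(f(r.x)[:-4].reshape(-1,2).round(1))
np.save('ch.npy',r.x[:3])
E
```

```text
[ 0.543  -0.0177 -0.1023  0.      0.      0.      0.    ] -5.861717632420146
[[ 0.5  0.3]
 [ 1.9 -0.4]
 [-0.2  0.8]
 [ 0.3  2.4]
 [ 1.1 -0.2]
 [ 0.4 -0.4]
 [-3.1 -0.7]
 [ 1.9  0.3]
 [ 0.4 -0.2]
 [-0.6 -1. ]
 [-1.7 -0.4]
 [ 2.8  0.8]]
[ 0.5458 -0.018  -0.0997  0.1561 -0.3249 -0.5347  1.0371] -5.714637383748448
[[ 0.  -0.2]
 [ 1.4 -0.9]
 [-0.8  0.4]
 [-0.2  2. ]
 [ 0.7  0.2]
 [ 0.2  0. ]
 [-3.3 -0.4]
 [ 1.6  0.7]
 [ 0.1 -0.1]
 [-0.9 -0.5]
 [-2.2 -0.9]
 [ 2.4  0.3]]
```

```bash
cat >> h.py <<'E'
p0=np.array([.5435,-.018,np.radians(-5.8)])
if os.path.exists('chf.npy'): p0=np.load('chf.npy')
a=np.radians(20)
def Rc(p=None):
    p=p0 if p is None else p
    return Ro.from_euler('z',p[2])
def slope(x,s,h): # x across, s = dist downslope from edge, h above floor perp -> chute coords
    return np.array([x,.12-s*np.cos(a)-h*np.sin(a),.16-s*np.sin(a)+h*np.cos(a)])
def inv_slope(s_,row,col,h):
    o,v=ray(s_,row,col);R=Rc().as_matrix();o=R.T@(o-[p0[0],p0[1],0]);v=R.T@v
    n=np.array([0,-np.sin(a),np.cos(a)]);e=np.array([0,.12,.16]);t=n@(e+h*n-o)/(n@v);X=o+t*v-e
    return X[0],-(X@np.array([0,np.cos(a),np.sin(a)]))
def target(tip,tilt=0,turn=0,ext=.1781):
    """tip in chute coords; tilt deg: tool z leans uphill; turn about tool z. returns TCP pos, Rotation (world)"""
    R=Ro.from_euler('x',180+tilt,degrees=True)*Ro.from_euler('z',turn,degrees=True)
    R=Rc()*R
    return c2w(p0,tip)-R.as_matrix()[:,2]*ext,R
def cur():
    o=ctrl.get_obs();return o['tool_pos'],Ro.from_euler('xyz',o['orientation'],degrees=True),o
def rel(pos,R,base=None):
    P,Q=(cur()[:2] if base is None else base)
    return Q.inv().apply(pos-P).round(4),(Q.inv()*R).as_rotvec().round(4)
E
python3 - <<'E'
from h import *
S={n:ctrl.snapshot(n) for n in ['side','top']}
off=(819,477)
for q in [(389,226),(470,262),(381,292),(455,320)]:
    print(np.round(inv_slope(S['top'],(q[1]+off[1])/4-.375,(q[0]+off[0])/4-.375,.06),4))
for row,col in [(208,305.5),(212.5,330)]: print('foot',np.round(inv_slope(S['side'],row,col,0),4))
# hood
def pl(s,a,b):
    o,d=ray(s,a[1],a[0]);_,e=ray(s,b[1],b[0]);n=np.cross(d,e);return n,n@o
n1,c1=pl(S['top'],(150,112),(345,138));n2,c2=pl(S['side'],(197,180),(297,72))
d=np.cross(n1,n2);X=np.linalg.lstsq(np.array([n1,n2,[0,1,0]]),[c1,c2,0],rcond=None)[0];print('hood',X,d/np.linalg.norm(d))
for z in (.3,.4,.5,.6): print(z,atz(S['top'],128,300,z))
print(np.array(target(np.array([0,0,0]),20)[1].as_matrix()).round(2))
pos,R=target(slope(0,.195,.12),20)
print(pos,rel(pos,R),cur()[:2][1].as_euler('xyz',True))
E
```

```text
[0.0295 0.0888]
[0.0291 0.1594]
[-0.0252  0.1004]
[-0.0221  0.1628]
foot [0.0683 0.093 ]
foot [-0.0233  0.0955]
hood [0.04834478 0.         1.26555908] [ 0.02739482 -0.99960508  0.00626188]
0.3 [0.67296186 0.01629929 0.3       ]
0.4 [ 0.60905177 -0.0018285   0.4       ]
0.5 [ 0.54514168 -0.0199563   0.5       ]
0.6 [ 0.48123159 -0.0380841   0.6       ]
[[ 0.99 -0.09  0.03]
 [-0.1  -0.93  0.34]
 [-0.   -0.34 -0.94]]
[ 0.52680588 -0.18235058  0.37342844] (array([0.5542, 0.7347, 0.0312]), array([ 0.3486, -0.0218, -0.1233])) [ 1.79999540e+02 -6.56975477e-04 -1.29391366e+01]
```

Run:
```python
from h import *
S={n:ctrl.snapshot(n) for n in ['side','top']}
def pl(s,a,b):
    o,d=ray(s,a[1],a[0]);_,e=ray(s,b[1],b[0]);n=np.cross(d,e);return n,n@o
for A,B in [((40,228),(297,75)),((165,168),(292,78)),((40,228),(165,168))]:
  n1,c1=pl(S['top'],(50,90),(345,138));n2,c2=pl(S['side'],A,B)
  d=np.cross(n1,n2);X=np.linalg.lstsq(np.array([n1,n2,[0,1,0]]),[c1,c2,0],rcond=None)[0];print('hood',X,d/np.linalg.norm(d))
im=S['side']['image'].copy()
for x in (.6,.7,.8,.9,1.0):
  for z in (.3,.5,.7,.9):
    u=proj(S['side'],(x,0,z)); print(x,z,np.round(u))
    if 0<u[0]<640 and 0<u[1]<400: cv2.circle(im,(int(u[0]),int(u[1])),2,(255,0,0),-1);cv2.putText(im,f'{x},{z}',(int(u[0])+3,int(u[1])),0,.3,(255,0,0))
save({'image':im},'side3')
```

```text
hood [0.360014   0.         0.78197032] [ 0.10446393 -0.97957586 -0.17180925]
hood [3.18093117e-01 1.11022302e-16 8.48407917e-01] [ 0.07771331 -0.98853319 -0.12947116]
hood [0.48401781 0.         0.585445  ] [ 0.17961776 -0.93981551 -0.29066177]
0.6 0.3 [310. 164.]
0.6 0.5 [310. 108.]
0.6 0.7 [310.  46.]
0.6 0.9 [309. -24.]
0.7 0.3 [282. 161.]
0.7 0.5 [280. 106.]
0.7 0.7 [278.  44.]
0.7 0.9 [276. -24.]
0.8 0.3 [255. 158.]
0.8 0.5 [251. 103.]
0.8 0.7 [248.  42.]
0.8 0.9 [244. -25.]
0.9 0.3 [228. 155.]
0.9 0.5 [223. 101.]
0.9 0.7 [218.  41.]
0.9 0.9 [213. -25.]
1.0 0.3 [202. 152.]
1.0 0.5 [196.  99.]
1.0 0.7 [190.  39.]
1.0 0.9 [184. -25.]
```

View pics/side3.png

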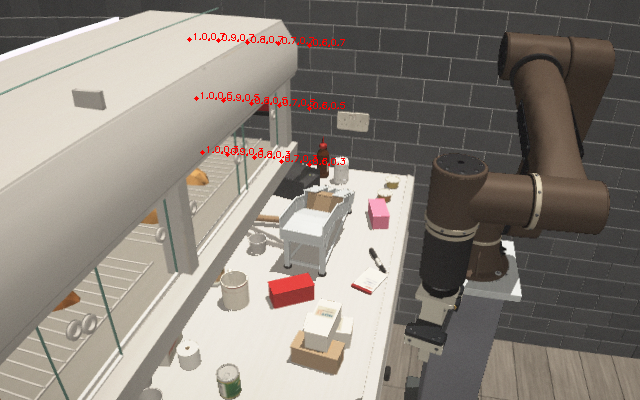

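Run:
```python
from h import *
S={n:ctrl.snapshot(n) for n in ['side','top']}
im=S['side']['image'][120:300,150:330,::-1]
im=cv2.resize(im,None,fx=3.3,fy=3.3,interpolation=cv2.INTER_CUBIC)
cv2.imwrite('pics/side4.png',im)
for z in (.2,.25,.3):
    A=atz(S['top'],112,150,z);B=atz(S['top'],138,345,z);print(z,A,B,[np.round(proj(S['side'],q)) for q in (A,B)])
im=S['top']['image'][60:220,130:450,::-1]
cv2.imwrite('pics/top4.png',cv2.convertScaleAbs(cv2.resize(im,None,fx=2.5,fy=2.5,interpolation=cv2.INTER_CUBIC),alpha=1.6))
```

```text
0.2 [0.70611286 0.54210335 0.2       ] [ 0.72675931 -0.11600112  0.2       ] [array([219., 281.]), array([285., 171.])]
0.25 [0.67535324 0.51330896 0.25      ] [ 0.69519729 -0.11921873  0.25      ] [array([232., 261.]), array([293., 160.])]
0.3 [0.64459363 0.48451457 0.3       ] [ 0.66363526 -0.12243634  0.3       ] [array([246., 241.]), array([302., 148.])]
```

View pics/side4.png

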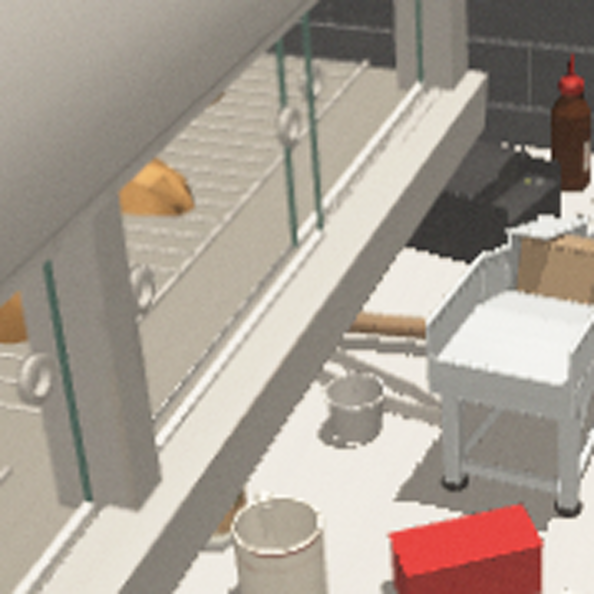

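View pics/top4.png

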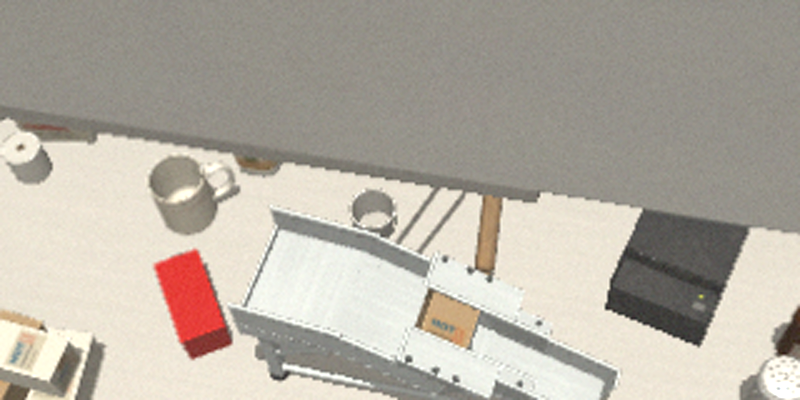

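Request:
{"fn": "carry_out", "kwargs": {
  "moves": "0.0876 0 0 -0.05 0 0 0; 0.0876 0 0 -0.1 0 0 0; 0.0876 0.55 0.73 -0.07 0.349 -0.022 -0.123; 0.0876 0.55 0.73 -0.07 0.349 -0.022 -0.123; 0.0876 0.55 0.73 -0.07 0.349 -0.022 -0.123; 0.0876 0.55 0.73 -0.07 0.349 -0.022 -0.123; 0.0876 0.55 0.73 -0.07 0.349 -0.022 -0.123; 0.0876 0.55 0.73 -0.07 0.349 -0.022 -0.123; 0.0876 0.55 0.73 -0.07 0.349 -0.022 -0.123; 0.0876 0.55 0.73 -0.07 0.349 -0.022 -0.123; 0.0876 0.55 0.73 -0.07 0.349 -0.022 -0.123; 0.0876 0.55 0.73 -0.07 0.349 -0.022 -0.123; 0.0876 0.55 0.73 -0.07 0.349 -0.022 -0.123; 0.0876 0.55 0.73 -0.07 0.349 -0.022 -0.123; 0.0876 0.55 0.73 -0.07 0.349 -0.022 -0.123; 0.0876 0.55 0.73 -0.07 0.349 -0.022 -0.123; 0.0876 0.55 0.73 -0.07 0.349 -0.022 -0.123; 0.0876 0.55 0.73 -0.07 0.349 -0.022 -0.123; 0.0876 0.55 0.73 -0.07 0.349 -0.022 -0.123; 0.0876 0.55 0.73 -0.07 0.349 -0.022 -0.123"
}}

```text
clock: 4.0
tool_pos: [0.5182, -0.1659, 0.4753]
orientation: [-160.0, -0.0, -5.8]
force: [1.5, 1.4, 0.7]
opening: 0.0878
```

```bash
cat >> h.py <<'E'
def overlay(s,name,box=None,crop=None,f=1):
    im=cv2.resize(s['image'][:,:,::-1],None,fx=f,fy=f,interpolation=cv2.INTER_CUBIC)
    P=[(.071,.24,.16),(.071,.12,.16),(.071,-.02,.109),(.039,-.07,.0908),(.039,-.22,.036)]
    n=np.array([0,-np.sin(a),np.cos(a)])
    W=[np.array(x)+.05*m for x,m in zip(P,[np.array([0,0,1]),np.array([0,-np.tan(a/2),1]),n,n,n])]
    SL=[slope(.0285,.078,.0685),slope(.0285,.25,.0685)]
    for L,c in ((P,(0,0,255)),(W,(0,255,0)),(SL,(255,0,0))):
      for sg in (1,-1):
        q=np.array([proj(s,c2w(p0,(sg*x[0],x[1],x[2]))) for x in L])*f
        cv2.polylines(im,[q.astype(int)],False,c,1)
    if crop: x,y,w,h=crop; im=im[y*f:(y+h)*f,x*f:(x+w)*f]
    cv2.imwrite('pics/'+name+'.png',im)
E
python3 - <<'E'
from h import *
w=ctrl.snapshot('wrist');overlay(w,'w5');print(cur())
t=ctrl.snapshot('top');overlay(t,'t5',crop=(200,130,200,130),f=4)
for s in (w,t):
  for l in ['box_mid','plate_slot','shelf_edge','bottom_stop']:
    for r in ctrl.mark_of(s,l)[:2]: print(l,np.round(r['at'],1),round(r['confidence'],2))
E
```

```text
(array([ 0.52071941, -0.17111804,  0.47318247]), Rotation.from_matrix(array([[ 0.99454087, -0.09897299,  0.03305756],
                            [-0.10431775, -0.93544577,  0.33772625],
                            [-0.00250222, -0.33933105, -0.94066369]])), {'clock': 4.05, 'joint_pos': array([-6.36142592e+00,  8.44330600e+00,  5.10472884e-02, -2.00195304e+01,
       -8.23701859e+01,  9.31667066e+01]), 'qvel': array([ 4.97516802, -3.07120175, -6.35521358, -1.79374557,  2.60064616,
       -8.18189321]), 'tau': array([ -0.43376053, -61.76275492,  26.57648742,   2.92629786,
        -1.2336351 ,  -0.50907366]), 'tool_pos': array([ 0.52071941, -0.17111804,  0.47318247]), 'orientation': array([-1.60163812e+02,  1.43366932e-01, -5.98787958e+00]), 'force': array([ 4.9235457 , -4.95931836,  2.81141347]), 'moment': array([-1.89844185, -0.77634315, -0.29518681]), 'opening': 0.08764171953477727})
box_mid [163.7 305.7] 0.68
box_mid [276.7 467.3] 0.66
plate_slot [173.7 343.7] 0.71
shelf_edge [156.  185.2] 0.89
bottom_stop [160.4 528.3] 0.79
box_mid [194.4 303.5] 0.86
box_mid [263.6 345. ] 0.66
plate_slot [194.9 322.4] 0.71
plate_slot [191.5 308.9] 0.61
bottom_stop [222.5 367.7] 0.82
```

View pics/w5.png

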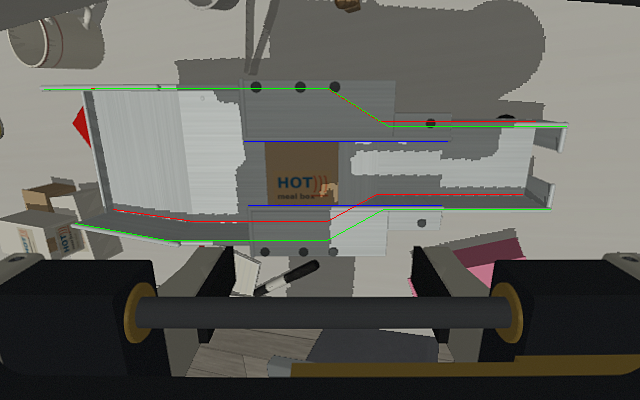

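View pics/t5.png

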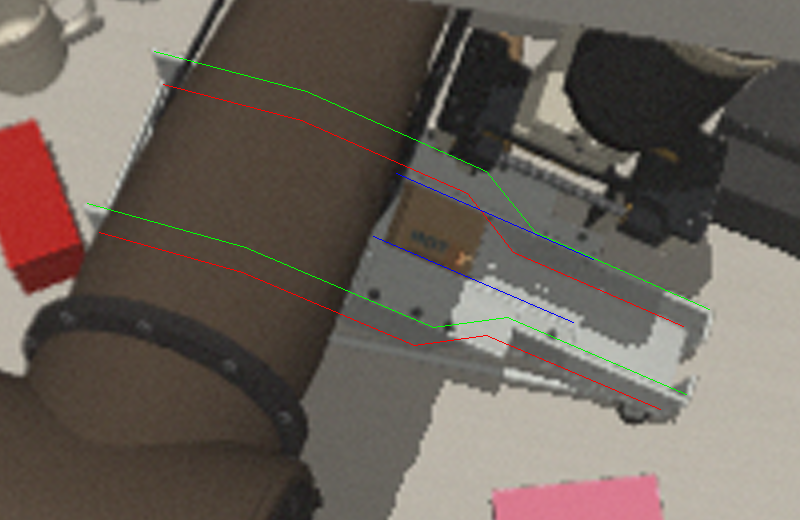

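Run:
```python
from h import *
w=ctrl.snapshot('wrist');save(w,'w6')
print(cur()[2]['qvel'].round(1))
im=cv2.resize(w['image'][120:260,230:390,::-1],None,fx=5,fy=4.2,interpolation=cv2.INTER_CUBIC)
im=cv2.resize(w['image'][130:250,230:390,::-1],None,fx=5,fy=5,interpolation=cv2.INTER_CUBIC);cv2.imwrite('pics/w6c.png',im)
overlay(w,'w6o')
pos,R=target(slope(0,.1275,.10),20);print(pos,rel(pos,R))
```

```text
[-0.2  0.2  0.1 -0.1 -0.   0. ]
[ 0.53390707 -0.11244065  0.37772095] (array([ 0.0112, -0.0148,  0.1099]), array([-0.0004, -0.0005,  0.0016]))
```

View pics/w6c.png

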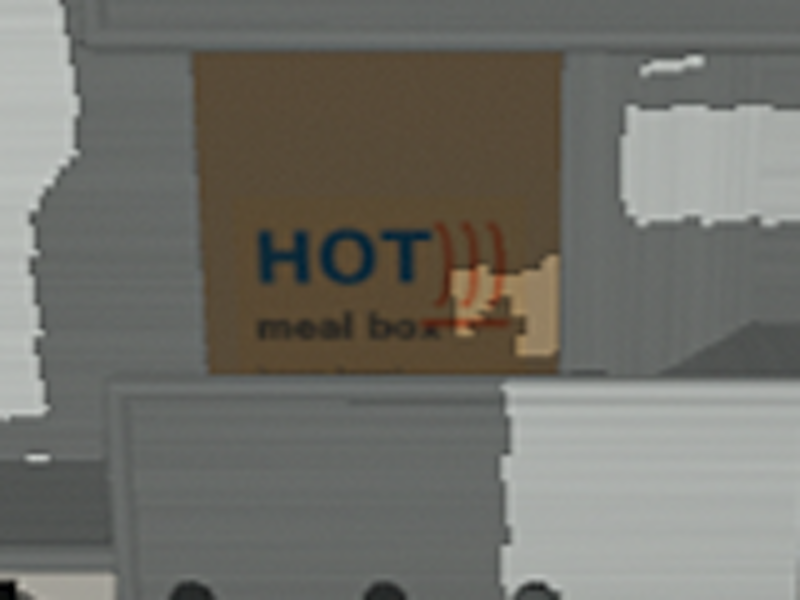

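View pics/w6o.png

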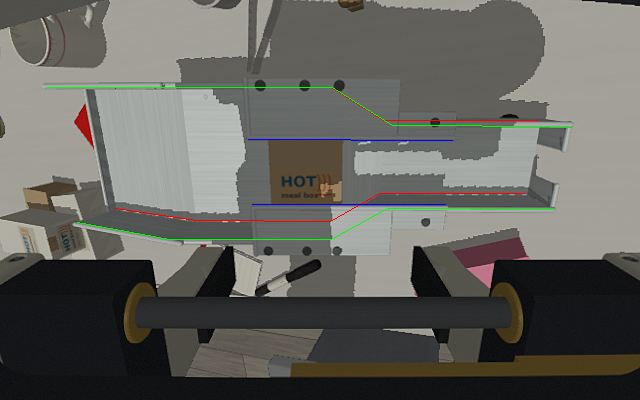

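Run:
```python
from h import *
w=ctrl.snapshot('wrist')
for c,r in [(269,140.5),(271.6,204.5),(342.6,140.5),(342.0,204.5)]:
    print(np.round(inv_slope(w,r-.4,c-.4,.06),4))
for c,r in [(248,139.5),(253,206)]:
    print('plate',np.round(inv_slope(w,r-.4,c-.4,.0715),4))
for c,r in [(531,160),(531,185)]:
    print('stop/floor end',np.round(inv_slope(w,r,c,0),4))
pos,R=target(slope(0.001,.128,.022),20);print(pos,rel(pos,R))
```

```text
[0.0272 0.094 ]
[-0.0312  0.0938]
[0.0273 0.1577]
[-0.031   0.1582]
plate [0.0296 0.0783]
plate [-0.0288  0.0791]
stop/floor end [-0.0014  0.3609]
stop/floor end [-0.0288  0.3658]
[ 0.5375504  -0.08646815  0.30425392] (array([ 0.0121, -0.0144,  0.1878]), array([-0.0004, -0.0005,  0.0015]))
```

Request:
{"fn": "carry_out", "kwargs": {
  "moves": "0.0876 0.0105 -0.016 0.02 0 0 0; 0.0876 0.0105 -0.016 0.05 0 0 0; 0.0876 0.0105 -0.016 0.08 0 0 0; 0.0876 0.0105 -0.016 0.1 0 0 0; 0.0876 0.0105 -0.016 0.115 0 0 0; 0.0876 0.0105 -0.016 0.125 0 0 0; 0.0876 0.0105 -0.016 0.135 0 0 0; 0.0876 0.0105 -0.016 0.135 0 0 0; 0.0876 0.0105 -0.016 0.135 0 0 0"
}}

```text
clock: 5.5
tool_pos: [0.5346, -0.1037, 0.3542]
orientation: [-160.0, -0.0, -5.8]
force: [0.8, 0.4, 0.1]
opening: 0.0875
```

Run:
```python
from h import *
w=ctrl.snapshot('wrist');overlay(w,'w7')
s=ctrl.snapshot('side');overlay(s,'s7',crop=(250,130,160,130),f=5)
pos,R=target(slope(-0.001,.126,.022),20);print(pos,rel(pos,R))
print(cur()[2]['force'])
```

```text
[ 0.53575057 -0.08439627  0.30493796] (array([-0.001 , -0.0013,  0.0533]), array([-0.0003, -0.001 ,  0.    ]))
[-0.36107735 -0.12712479  0.13860709]
```

View pics/w7.png

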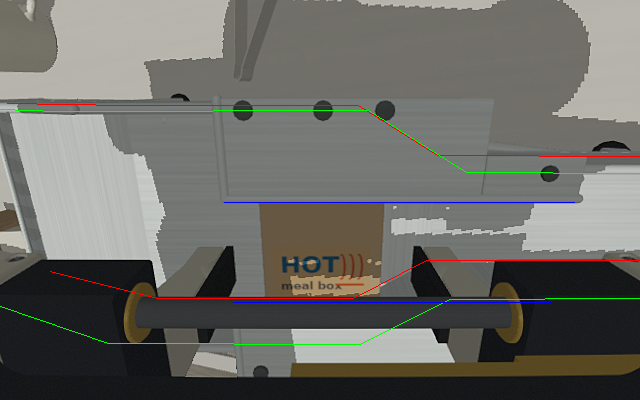

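View pics/s7.png

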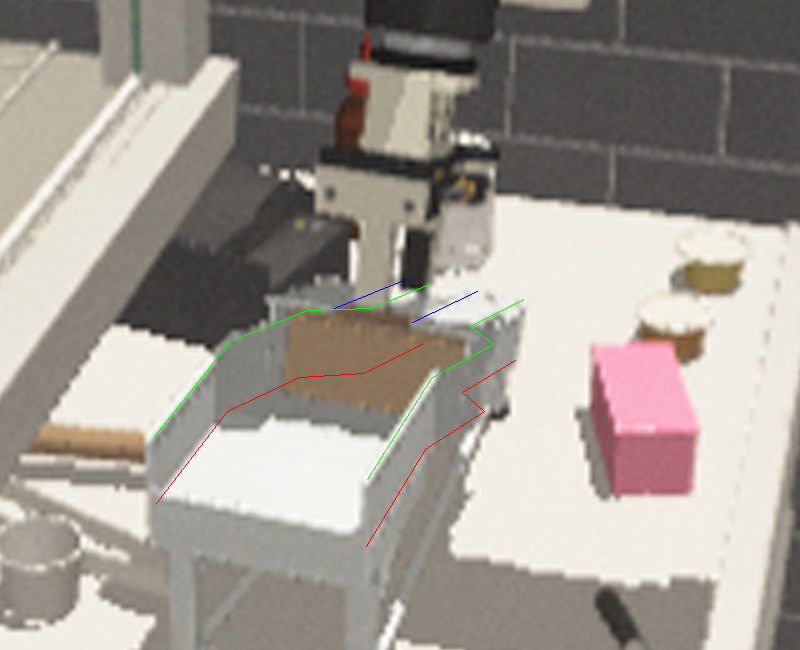

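Request:
{"fn": "carry_out", "kwargs": {
  "moves": "0.0876 0 -0.001 0.012 0 0 0; 0.0876 0 -0.001 0.024 0 0 0; 0.0876 0 -0.001 0.036 0 0 0; 0.0876 0 -0.001 0.046 0 0 0; 0.0876 0 -0.001 0.053 0 0 0; 0.0876 0 -0.001 0.053 0 0 0; 0.0876 0 -0.001 0.053 0 0 0"
}}

```text
clock: 6.3
tool_pos: [0.5365, -0.0846, 0.3043]
orientation: [-160.0, 0.0, -5.8]
force: [0.5, -0.2, 1.2]
opening: 0.0875
```

Request:
{"fn": "carry_out", "kwargs": {
  "moves": "0.0876 0 -0.006 0 0 0 0; 0.0876 0 -0.01 0 0 0 0; 0.0876 0 -0.013 0 0 0 0; 0.0876 0 -0.016 0 0 0 0; 0.0876 0 -0.02 0 0 0 0; 0.0876 0 -0.025 0 0 0 0; 0.0876 0 -0.03 0 0 0 0; 0.0876 0 -0.036 0 0 0 0; 0.0876 0 -0.042 0 0 0 0; 0.0876 0 -0.05 0 0 0 0; 0.0876 0 -0.058 0 0 0 0; 0.0876 0 -0.058 0 0 0 0"
}}

```text
clock: 7.5
tool_pos: [0.5421, -0.0294, 0.3247]
orientation: [-159.9, -0.0, -5.8]
force: [0.1, -0.6, 0.4]
opening: 0.0875
```

Run:
```python
from h import *
w=ctrl.snapshot('wrist');save(w,'w8')
s=ctrl.snapshot('side');overlay(s,'s8',crop=(250,130,160,130),f=5)
print(cur()[2]['force'],cur()[0])
```

```text
[-0.88994443 -0.83252943 -0.35930057] [ 0.54191855 -0.0300381   0.32426582]
```

View pics/w8.png

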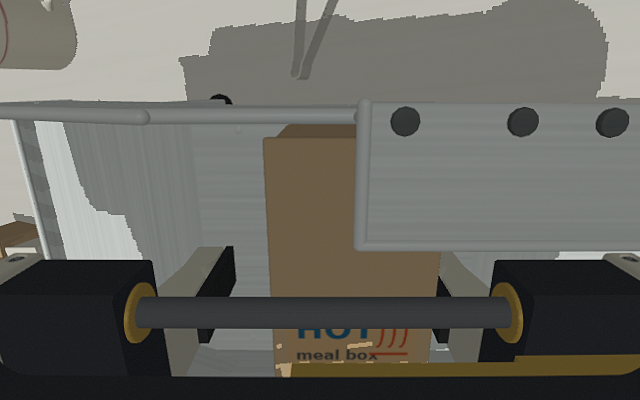

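View pics/s8.png

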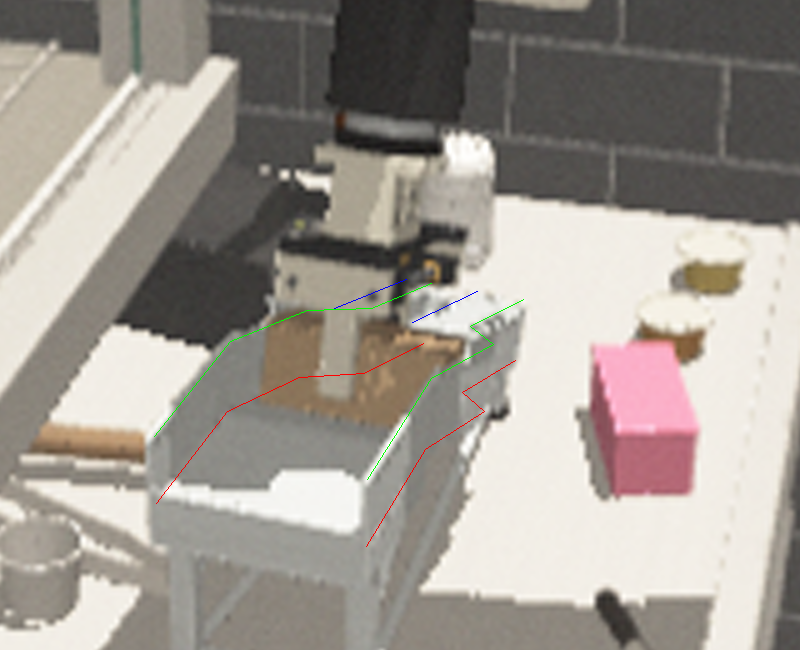

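Request:
{"fn": "carry_out", "kwargs": {
  "moves": "0.0876 0 -0.006 0 0 0 0; 0.0876 0 -0.014 0 0 0 0; 0.0876 0 -0.022 0 0 0 0; 0.0876 0 -0.03 0 0 0 0; 0.0876 0 -0.038 0 0 0 0; 0.0876 0 -0.046 0 0 0 0; 0.0876 0 -0.054 0 0 0 0; 0.0876 0 -0.062 0 0 0 0; 0.0876 0 -0.069 0 0 0 0; 0.0876 0 -0.075 0 0 0 0; 0.0876 0 -0.075 0 0 0 0"
}}

```text
clock: 8.7
tool_pos: [0.5492, 0.0404, 0.3503]
orientation: [-160.0, -0.0, -5.8]
force: [-0.4, -1.0, 0.3]
opening: 0.0874
```

Run:
```python
from h import *
w=ctrl.snapshot('wrist');save(w,'w9')
s=ctrl.snapshot('side');overlay(s,'s9',crop=(250,130,160,130),f=5)
print(cur()[2]['force'],cur()[0])
# rotation about edge from tilt 20 to 0 with advance, relative rows
P,Q,_=cur()
# tool in slope coordinates: center s
tip=Rc().inv().apply(P+Q.as_matrix()[:,2]*.1781-[p0[0],p0[1],0]);print('tip chute',tip)
u=tip-[0,.12,.16]; 
for k,th in enumerate([4,8,12,16,20]):
    v=Ro.from_euler('x',-th,degrees=True).apply(u)+[0,.12,.16]
    pos,R=target(v+[0,0.003*(k+1),0],20-th);print(th,rel(pos,R,(P,Q)))
print((tip-[0,.12,.16])@[0,np.cos(a),np.sin(a)])
```

```text
[ 0.33173343 -0.72358473 -0.63594691] [0.54906836 0.0397765  0.34994352]
tip chute [-0.00030667  0.11903653  0.18261315]
4 (array([-0.    , -0.0168,  0.002 ]), array([-0.0703,  0.    ,  0.0001]))
8 (array([-0.    , -0.0334,  0.005 ]), array([-1.401e-01,  0.000e+00,  1.000e-04]))
12 (array([-0.    , -0.0499,  0.0089]), array([-2.099e-01,  0.000e+00,  1.000e-04]))
16 (array([-0.    , -0.0661,  0.0138]), array([-2.797e-01,  0.000e+00,  1.000e-04]))
20 (array([-0.    , -0.0821,  0.0195]), array([-3.495e-01,  0.000e+00,  1.000e-04]))
0.0068287917278667554
```

View pics/w9.png

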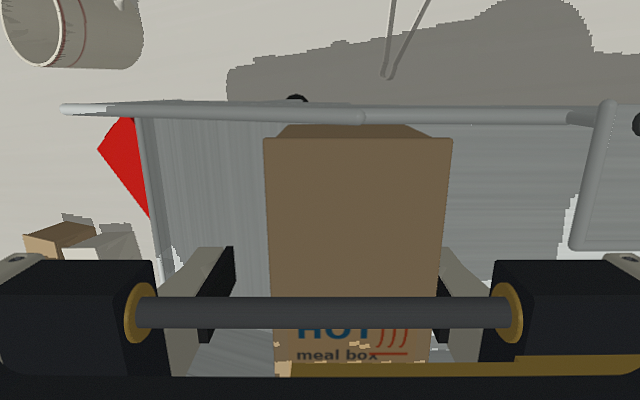

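View pics/s9.png

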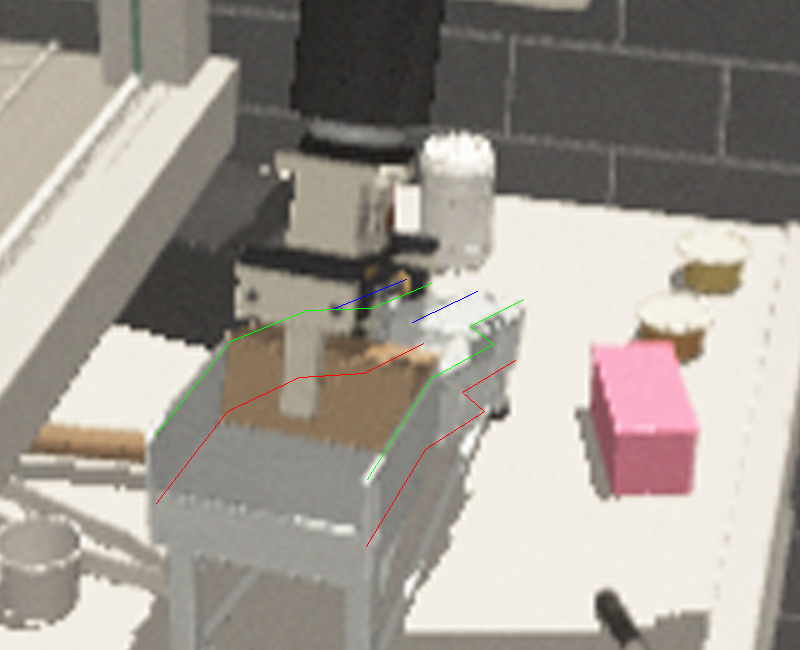

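Run:
```python
from h import *
P,Q,_=cur()
tip=Rc().inv().apply(P+Q.as_matrix()[:,2]*.1781-[p0[0],p0[1],0])
u=tip-[0,.12,.16]+.014*np.array([0,np.cos(a),np.sin(a)])
for k,th in enumerate([4,8,12,16,20]):
    v=Ro.from_euler('x',-th,degrees=True).apply(u)+[0,.12,.16]+[0,0.004*(k+1),0]
    pos,R=target(v,20-th);print(th,v,rel(pos,R,(P,Q)))
for y in (v[1]+.008,.177):
    pos,R=target([v[0],y,.182],0);print(rel(pos,R,(P,Q)))
```

```text
4 [-0.00030667  0.13807396  0.1864842 ] (array([-0.    , -0.0317,  0.0033]), array([-0.0703,  0.    ,  0.0001]))
8 [-0.00030667  0.14388712  0.18543793] (array([-0.    , -0.0492,  0.0076]), array([-1.401e-01,  0.000e+00,  1.000e-04]))
12 [-0.00030667  0.14962288  0.18426774] (array([-0.    , -0.0664,  0.0128]), array([-2.099e-01,  0.000e+00,  1.000e-04]))
16 [-0.00030667  0.15527278  0.18297931] (array([-0.    , -0.0833,  0.019 ]), array([-2.797e-01,  0.000e+00,  1.000e-04]))
20 [-0.00030667  0.16082879  0.18157894] (array([ 0.    , -0.0999,  0.0261]), array([-3.495e-01,  0.000e+00,  1.000e-04]))
(array([ 0.    , -0.1076,  0.0284]), array([-3.495e-01,  0.000e+00,  1.000e-04]))
(array([ 0.    , -0.1152,  0.0312]), array([-3.495e-01,  0.000e+00,  1.000e-04]))
```

Request:
{"fn": "carry_out", "kwargs": {
  "moves": "0.0876 0 -0.005 0 0 0 0; 0.0876 0 -0.01 0 0 0 0; 0.0876 0 -0.014 0 0 0 0; 0.0876 0 -0.0228 0.0016 -0.035 0 0; 0.0876 0 -0.0317 0.0033 -0.07 0 0; 0.0876 0 -0.0405 0.0054 -0.105 0 0; 0.0876 0 -0.0492 0.0076 -0.14 0 0; 0.0876 0 -0.0578 0.0102 -0.175 0 0; 0.0876 0 -0.0664 0.0128 -0.21 0 0; 0.0876 0 -0.0748 0.0158 -0.245 0 0; 0.0876 0 -0.0833 0.019 -0.28 0 0; 0.0876 0 -0.0917 0.0225 -0.315 0 0; 0.0876 0 -0.0999 0.0261 -0.349 0 0; 0.0876 0 -0.1076 0.0284 -0.349 0 0; 0.0876 0 -0.1152 0.0312 -0.349 0 0; 0.0876 0 -0.1152 0.0312 -0.349 0 0"
}}

```text
clock: 10.4
tool_pos: [0.5613, 0.1589, 0.3601]
orientation: [-179.9, 0.0, -5.8]
force: [-0.4, 0.1, 0.5]
opening: 0.0876
```

Run:
```python
from h import *
w=ctrl.snapshot('wrist');save(w,'w10')
s=ctrl.snapshot('side');overlay(s,'s10',crop=(250,130,160,130),f=5)
P,Q,o=cur();print(o['force'],P,o['joint_pos'])
print(Rc().inv().apply(P+Q.as_matrix()[:,2]*.1781-[p0[0],p0[1],0]))
```

```text
[-0.48187504  0.58269715 -0.55237752] [0.56111263 0.15801309 0.36008827] [ 34.91528179  13.84214631 -14.86728393  -0.06846267 -61.25523525
  49.30651253]
[-0.00030318  0.177105    0.1819884 ]
```

View pics/w10.png

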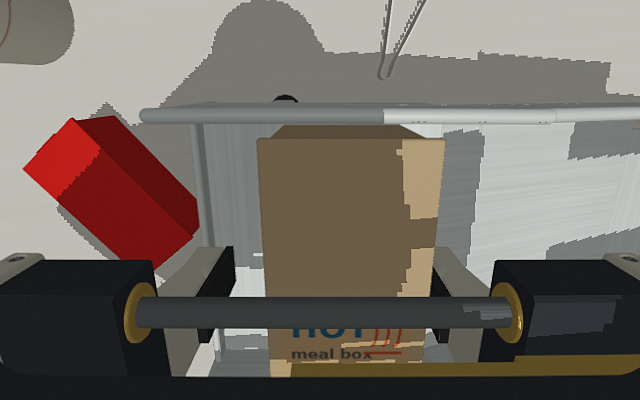

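View pics/s10.png

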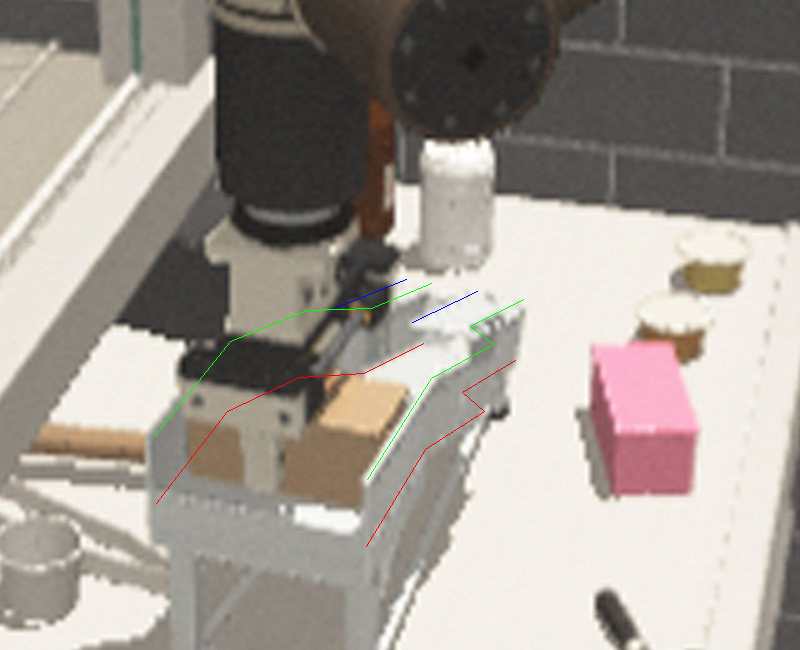

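Request:
{"fn": "carry_out", "kwargs": {
  "moves": "0.05 0 0 0 0 0 0; 0.05 0 0 0 0 0 0; 0.05 0 0 0 0 0 0; 0.05 0 0 0 0 0 0; 0.05 0 0 0 0 0 0; 0.05 0 0 0 0 0 0; 0.05 0 0 0 0 0 0; 0.05 0 0 0 0 0 0"
}}

```text
clock: 11.3
tool_pos: [0.5611, 0.158, 0.36]
orientation: [-180.0, 0.0, -5.8]
force: [0.4, -1.4, 1.0]
opening: 0.0641
```

Request:
{"fn": "carry_out", "kwargs": {
  "moves": "0.05 0 0 -0.01 0 0 0; 0.05 0 0 -0.03 0 0 0; 0.05 0 0 -0.06 0 0 0; 0.05 0 0 -0.09 0 0 0; 0.05 0 0 -0.12 0 0 0; 0.05 0 0 -0.135 0 0 0; 0.05 0 0 -0.135 0 0 0; 0.05 0 0 -0.135 0 0 0"
}}

```text
clock: 12.1
tool_pos: [0.5608, 0.1579, 0.4945]
orientation: [-180.0, 0.1, -5.8]
force: [-0.4, -0.3, -3.3]
opening: 0.0643
```

Run:
```python
from h import *
w=ctrl.snapshot('wrist');save(w,'w11')
s=ctrl.snapshot('side');save(s,'s11')
P,Q,o=cur();print(o['force'],P,o['joint_pos'],o['opening'])
```

```text
[-0.10275525 -0.33975325 -2.18325718] [0.56082062 0.1578724  0.49347653] [ 3.49187757e+01  9.35305439e+00 -2.94771044e+00 -6.67487931e-02
 -7.78306572e+01  4.92780358e+01] 0.06424451625409866
```

View pics/w11.png

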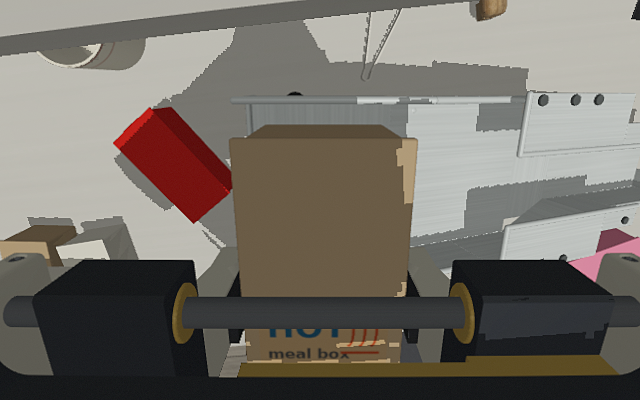

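View pics/s11.png

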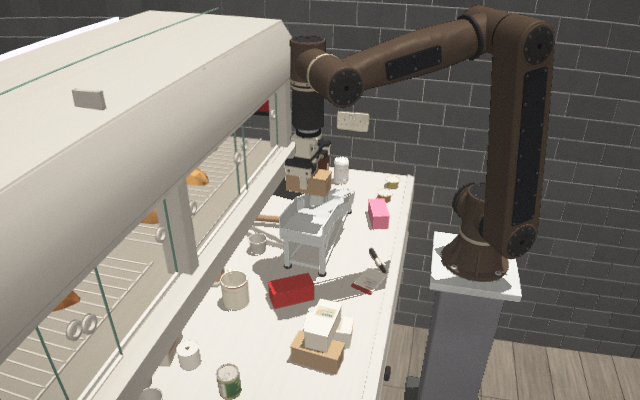

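Run:
```python
from h import *
w=ctrl.snapshot('wrist');t=ctrl.snapshot('top')
P,Q,o=cur()
z=.16+.06+(.4937-.3600)
for c,r in [(230.5,138.5),(417,139),(237,280),(404,280)]:
    X=atz(w,r,c,z); print((c,r),Q.inv().apply(X-P).round(4))
def pl(s,a,b):
    o,d=ray(s,a[1],a[0]);_,e=ray(s,b[1],b[0]);n=np.cross(d,e);return n,n@o
n1,c1=pl(t,(150,112),(345,138));n2,c2=pl(w,(0,57),(235,6))
for y in (0,.16): print('beam',np.linalg.solve(np.array([n1,n2,[0,1,0]]),[c1,c2,y]))
for z in (.2,.25,.3): print(z,atz(w,57,0,z),atz(w,6,235,z))
# turn pose
pos,R=target(np.array([-.004,.155,.315]),0,90);print(pos,rel(pos,R))
```

```text
(230.5, 138.5) [ 0.0657 -0.0321  0.1397]
(417, 139) [0.0655 0.0309 0.1398]
(237, 280) [ 0.0115 -0.034   0.1398]
(404, 280) [0.0115 0.0303 0.1399]
beam [0.71486487 0.         0.21303602]
beam [0.69786971 0.16       0.23194699]
0.2 [0.68766009 0.3818383  0.2       ] [0.70161111 0.20543245 0.2       ]
0.25 [0.67951832 0.33963955 0.25      ] [0.69092525 0.19540287 0.25      ]
0.3 [0.67137655 0.2974408  0.3       ] [0.68023939 0.18537329 0.3       ]
[0.5551842  0.13661074 0.4931    ] (array([-0.0036,  0.0218,  0.0005]), array([2.4000e-03, 1.1000e-03, 1.5705e+00]))
```

Request:
{"fn": "carry_out", "kwargs": {
  "moves": "0.05 0 0.01 0 0 0 0.12; 0.05 0 0.02 0 0 0 0.25; 0.05 0 0.03 0 0 0 0.39; 0.05 0.0003 0.037 0 0 0 0.53; 0.05 0.0003 0.037 0 0 0 0.67; 0.05 0.0003 0.037 0 0 0 0.81; 0.05 0.0003 0.037 0 0 0 0.95; 0.05 0.0003 0.037 0 0 0 1.09; 0.05 0.0003 0.037 0 0 0 1.23; 0.05 0.0003 0.037 0 0 0 1.37; 0.05 0.0003 0.037 0 0 0 1.48; 0.05 0.0003 0.037 0 0 0 1.55; 0.05 0.0003 0.037 0 0 0 1.5708; 0.05 0.0003 0.037 0 0 0 1.5708; 0.05 0.0003 0.037 0 0 0 1.5708"
}}

```text
clock: 13.8
tool_pos: [0.5577, 0.1211, 0.4947]
orientation: [180.0, 0.0, -95.7]
force: [-0.4, 0.3, -2.2]
opening: 0.0641
```

Run:
```python
from h import *
w=ctrl.snapshot('wrist');overlay(w,'w12')
t=ctrl.snapshot('side');overlay(t,'s12',crop=(250,130,160,130),f=5)
P,Q,o=cur();print(o['force'],P,o['orientation'],o['joint_pos'],o['opening'])
pos,R=target(np.array([0,.140,.1825]),0,90);print(pos,rel(pos,R))
```

```text
[-1.03927263 -0.45855209 -1.63008573] [0.55768595 0.12106383 0.49482509] [ 1.79971982e+02  1.86106430e-02 -9.57507997e+01] [ 3.18750517e+01  8.10205057e+00 -4.29431161e+00 -3.26036309e-02
 -7.76144684e+01 -3.76188508e+01] 0.06433554688035649
[0.55764788 0.1212833  0.3606    ] (array([-0.0002, -0.    ,  0.1342]), array([0.0005, 0.0003, 0.0009]))
```

View pics/w12.png

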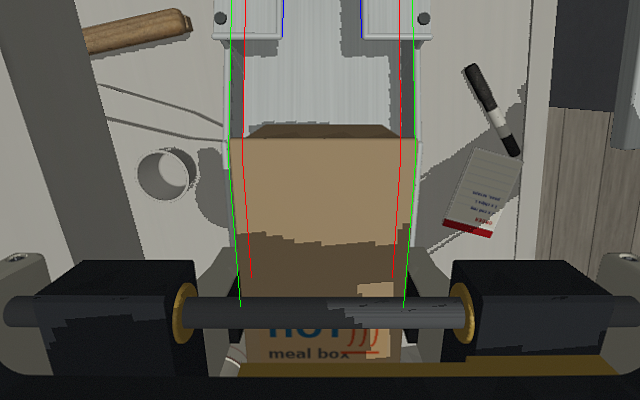

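View pics/s12.png

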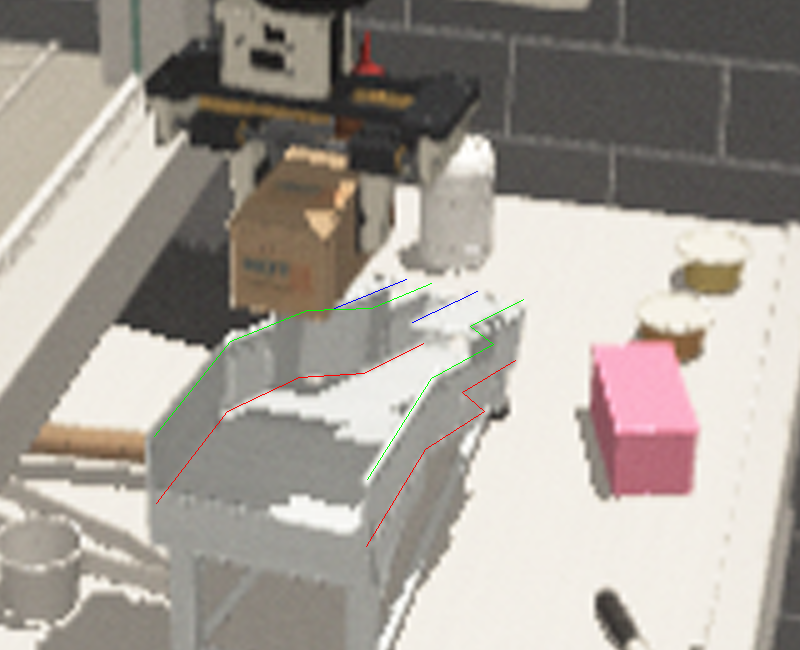

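Request:
{"fn": "carry_out", "kwargs": {
  "moves": "0.05 0 0 0.02 0 0 0; 0.05 0 0 0.05 0 0 0; 0.05 0 0 0.08 0 0 0; 0.05 0 0 0.105 0 0 0; 0.05 0 0 0.12 0 0 0; 0.05 0 0 0.128 0 0 0; 0.05 0 0 0.132 0 0 0; 0.05 0 0 0.134 0 0 0; 0.05 0 0 0.134 0 0 0"
}}

```text
clock: 14.8
tool_pos: [0.5578, 0.1212, 0.3615]
orientation: [-180.0, 0.1, -95.8]
force: [-0.1, 0.4, -1.8]
opening: 0.064
```

Request:
{"fn": "carry_out", "kwargs": {
  "moves": "0.05 0 0 0.001 0 0 0; 0.05 0 0 0.002 0 0 0; 0.05 0 0 0.002 0 0 0"
}}

```text
clock: 15.1
tool_pos: [0.558, 0.1212, 0.3601]
orientation: [-179.9, 0.1, -95.8]
force: [-0.0, -0.1, 4.0]
opening: 0.064
```

Run:
```python
from h import *
w=ctrl.snapshot('wrist');overlay(w,'w13')
t=ctrl.snapshot('side');save({'image':cv2.resize(t['image'][150:280,250:410],None,fx=5,fy=4.6)},'s13')
P,Q,o=cur();print(o['force'],P,o['orientation'])
```

```text
[-0.03201341  0.46306684  6.42730125] [0.55798297 0.12118727 0.36006473] [-1.79912050e+02  6.69585127e-02 -9.57970517e+01]
```

View pics/w13.png

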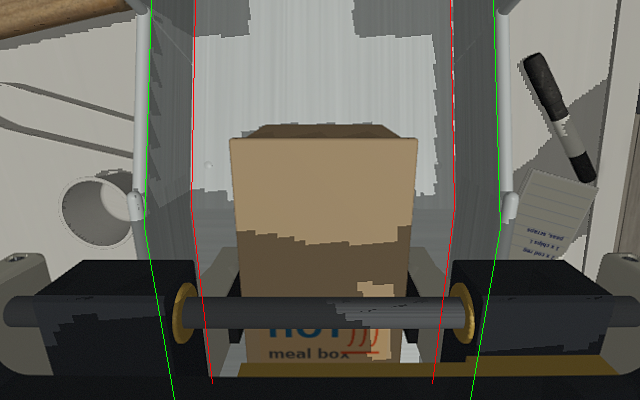

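View pics/s13.png

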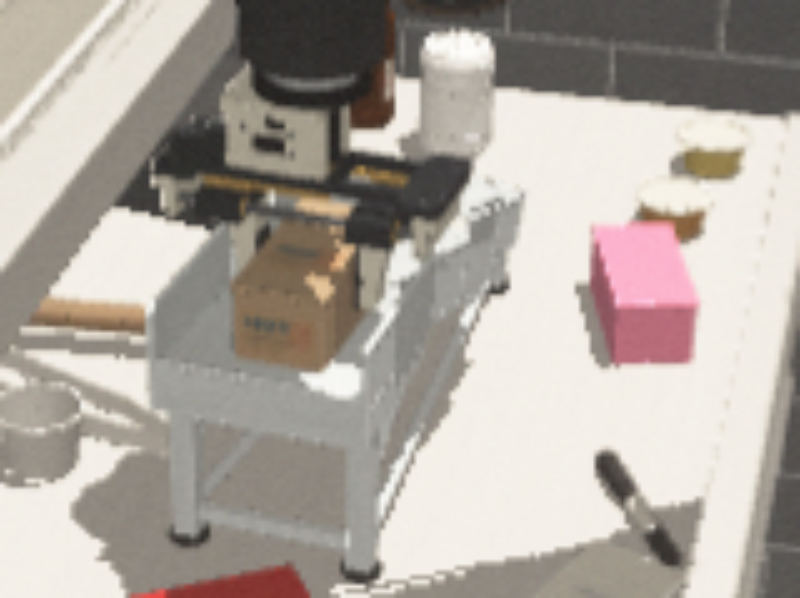

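Request:
{"fn": "carry_out", "kwargs": {
  "moves": "0.08 0 0 0 0 0 0; 0.08 0 0 0 0 0 0; 0.08 0 0 0 0 0 0; 0.08 0 0 -0.01 0 0 0; 0.08 0 0 -0.03 0 0 0; 0.08 0 0 -0.06 0 0 0; 0.08 0 0 -0.08 0 0 0; 0 -0.03 0 -0.08 0 0 0; 0 -0.06 0 -0.08 0 0 0; 0 -0.088 0 -0.08 0 0 0; 0 -0.088 0 -0.08 0 0 0; 0 -0.088 0 -0.08 0 0 0"
}}

```text
clock: 16.4
tool_pos: [0.5665, 0.2091, 0.4392]
orientation: [180.0, 0.0, -95.7]
force: [-1.0, -1.2, 0.3]
opening: 0.0456
```

Run:
```python
from h import *
w=ctrl.snapshot('wrist');overlay(w,'w14')
t=ctrl.snapshot('side');save({'image':cv2.resize(t['image'][150:280,250:410],None,fx=5,fy=4.6)},'s14')
P,Q,o=cur();print(o['force'],P,o['orientation'],o['opening'])
print(Rc().inv().apply(P+Q.as_matrix()[:,2]*.1781-[p0[0],p0[1],0]))
for l in ['box_mid']:
  for r in ctrl.mark_of(w,l)[:2]: print(r)
```

```text
[-0.5482098   0.25580381 -0.25056471] [0.56646361 0.20807302 0.43928605] [ 1.79983461e+02  1.87877930e-02 -9.58254858e+01] 0.037817395679055316
[-5.14336461e-05  2.27294725e-01  2.61186063e-01]
{'at': [75.8, 321.9], 'confidence': 0.81}
{'at': [268.6, 329.8], 'confidence': 0.7}
```

View pics/w14.png

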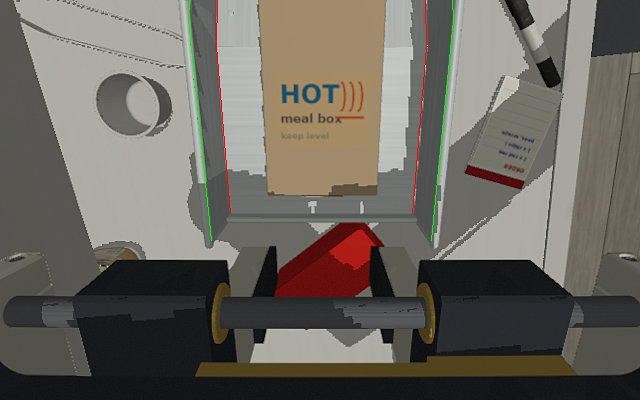

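View pics/s14.png

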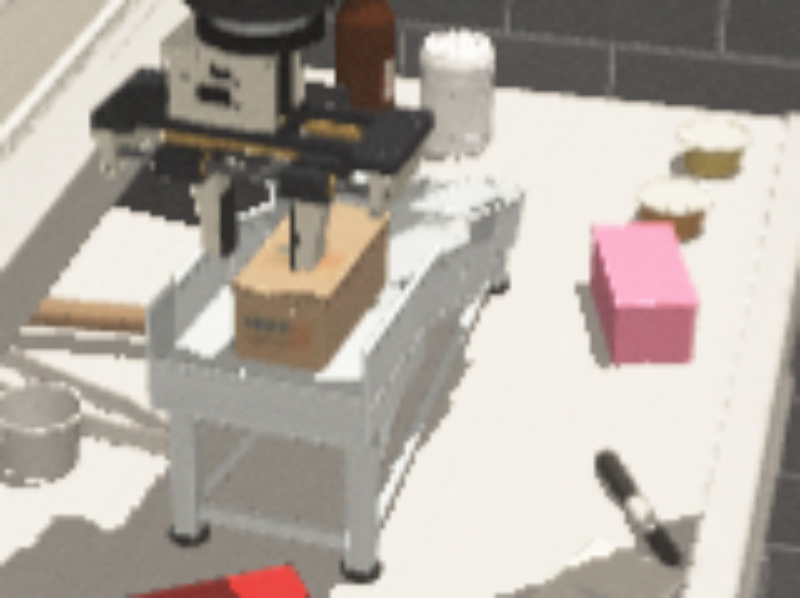

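Run:
```python
from h import *
w=ctrl.snapshot('wrist')
P,Q,o=cur()
for c,r in [(267.5,194.5),(377,193),(263,40),(384,40)]:
    X=atz(w,r,c,.22); print(Rc().inv().apply(X-[p0[0],p0[1],0]).round(4))
for c,r in [(229,216),(414,216)]: print('lip',Rc().inv().apply(atz(w,r,c,.17)-[p0[0],p0[1],0]).round(4))
```

```text
[0.0317 0.2052 0.22  ]
[-0.0327  0.2043  0.22  ]
[0.0301 0.1215 0.22  ]
[-0.0326  0.1215  0.22  ]
lip [0.0697 0.2372 0.17  ]
lip [-0.0693  0.2372  0.17  ]
```

Request:
{"fn": "carry_out", "kwargs": {
  "moves": "0 -0.001 0 0 0 0 0; 0 -0.001 0 0 0 0 0; 0 -0.001 0 0 0 0 0; 0 -0.001 0 0.02 0 0 0; 0 -0.001 0 0.04 0 0 0; 0 -0.001 0 0.06 0 0 0; 0 -0.001 0 0.073 0 0 0; 0 -0.001 0 0.073 0 0 0; 0 -0.001 0 0.073 0 0 0"
}}

```text
clock: 17.5
tool_pos: [0.5669, 0.2098, 0.3665]
orientation: [-180.0, 0.0, -95.8]
force: [0.8, 0.3, 0.8]
opening: 0.0006
```

Run:
```python
from h import *
w=ctrl.snapshot('wrist');save(w,'w15')
P,Q,o=cur();print(o['force'],o['opening'])
print(Rc().inv().apply(P+Q.as_matrix()[:,2]*.1781-[p0[0],p0[1],0]))
```

```text
[ 0.14460658 -0.30171364 -0.22373963] 0.0007595759075958923
[0.00056297 0.22923116 0.18893367]
```

View pics/w15.png

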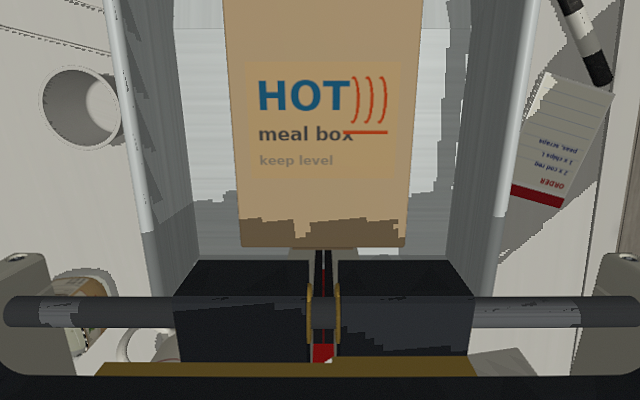

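Request:
{"fn": "carry_out", "kwargs": {
  "moves": "0 0.006 0 0 0 0 0; 0 0.01 0 0 0 0 0; 0 0.014 0 0 0 0 0; 0 0.018 0 0 0 0 0; 0 0.022 0 0 0 0 0; 0 0.026 0 0 0 0 0; 0 0.03 0 0 0 0 0; 0 0.034 0 0 0 0 0; 0 0.037 0 0 0 0 0; 0 0.04 0 0 0 0 0; 0 0.043 0 0 0 0 0; 0 0.046 0 0 0 0 0; 0 0.049 0 0 0 0 0; 0 0.05 0 0 0 0 0; 0 0.05 0 0 0 0 0; 0 0.05 0 0 0 0 0"
}}

```text
clock: 19.15
tool_pos: [0.5616, 0.1599, 0.366]
orientation: [180.0, 0.0, -95.8]
force: [-0.5, 0.3, 0.4]
opening: 0.0003
```

Run:
```python
from h import *
w=ctrl.snapshot('wrist');save(w,'w16')
t=ctrl.snapshot('side');save({'image':cv2.resize(t['image'][150:280,250:410],None,fx=5,fy=4.6)},'s16')
t=ctrl.snapshot('top');overlay(t,'t16',crop=(200,130,200,130),f=4)
P,Q,o=cur();print(o['force'],o['opening'])
```

```text
[-0.06667468 -0.29783756  0.55514455] 0.0002466938463191416
```

View pics/w16.png

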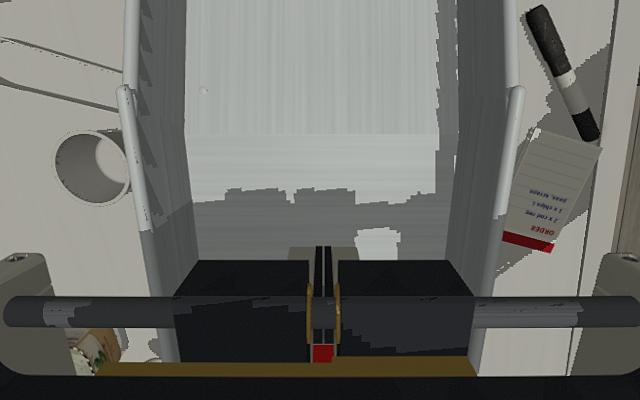

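View pics/t16.png

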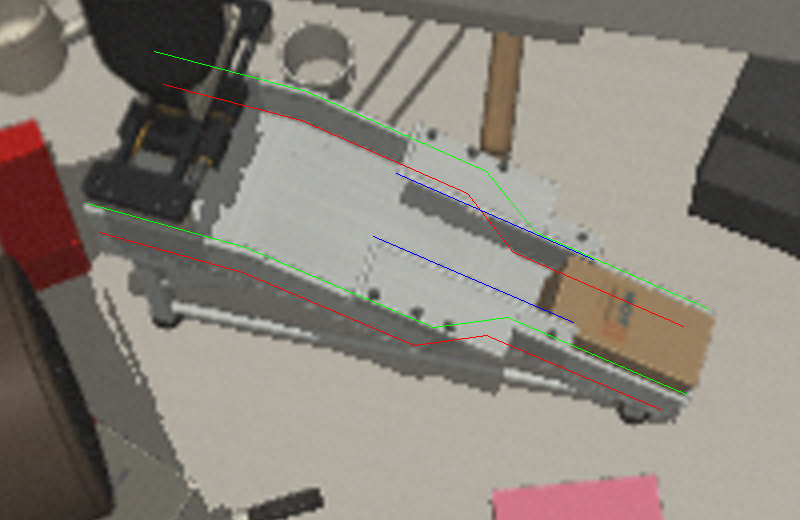

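Request:
{"fn": "carry_out", "kwargs": {
  "moves": "0 0 0 -0.03 0 0 0; 0 0 0 -0.08 0 0 0; 0 0 0 -0.12 0 0 0; 0 0 0 -0.15 0 0 0; 0 0 0 -0.15 0 0 0; 0 0 0 -0.15 0 0 0; 0 0 0 -0.15 0 0 0; 0 0 0 -0.15 0 0 0; 0 0 0 -0.15 0 0 0"
}}

```text
clock: 20.2
tool_pos: [0.5616, 0.1599, 0.515]
orientation: [179.9, -0.0, -95.8]
force: [0.6, 0.2, -0.1]
opening: 0.0004
```

Run:
```python
from h import *
S={n:ctrl.snapshot(n) for n in ['side','top','wrist']}
save(S['side'],'s17');save(S['wrist'],'w17')
f=5;x,y,w_,h_=310,160,110,90
for n,(x,y,w_,h_) in {'top':(300,150,120,100),'side':(300,140,120,100)}.items():
    s=S[n];im=cv2.resize(s['image'][:,:,::-1],None,fx=6,fy=6,interpolation=cv2.INTER_CUBIC)
    A=[slope(sx*.032,.362-d,h) for h in (0,.06) for d in (0,.132) for sx in (1,-1)]
    q=[tuple(((np.array(proj(s,c2w(p0,X)))+.5)*6).astype(int)) for X in A]
    for i,j in [(0,1),(1,3),(3,2),(2,0),(4,5),(5,7),(7,6),(6,4),(0,4),(1,5),(2,6),(3,7)]: cv2.line(im,[int(v) for v in q[i]],[int(v) for v in q[j]],(0,255,0),1)
    cv2.imwrite(f'pics/{n}17.png',im[y*6:(y+h_)*6,x*6:(x+w_)*6])
want=c2w(p0,np.array([0,-.168,.087]))
rs=[]
for n in ('side','top'):
    print(n,'expected',np.round(proj(S[n],want),1),[(np.round(r['at'],1),round(r['confidence'],2)) for r in ctrl.mark_of(S[n],'box_mid')[:3]])
print(cur()[2]['force'],cur()[2]['clock'])
```

```text
side expected [340.3 195.3] [(array([289., 289.]), 0.71), (array([214.4, 378.2]), 0.69), (array([196.8, 341.6]), 0.6)]
top expected [354.  211.7] [(array([182.6, 206.8]), 0.93), (array([262. , 344.6]), 0.79), (array([211.6, 352.6]), 0.56)]
[-0.1057846   1.38852223 -1.38202167] 20.45
```

View pics/top17.png

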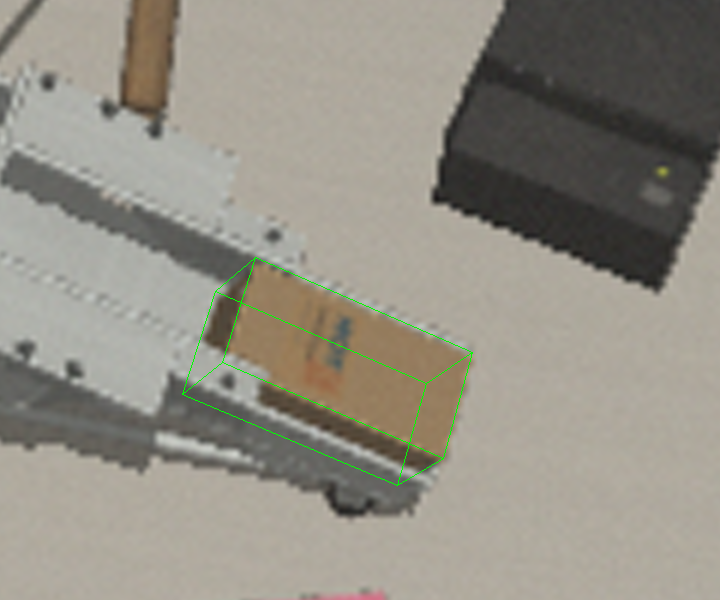

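View pics/side17.png

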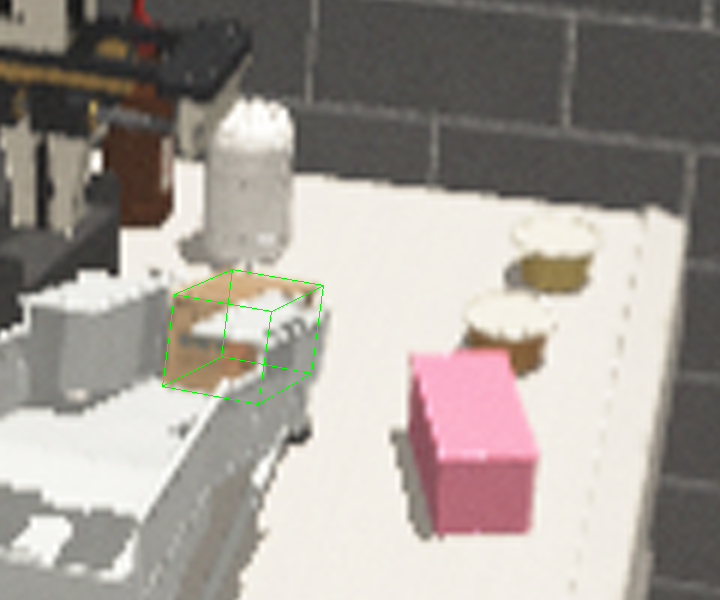

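View pics/s17.png

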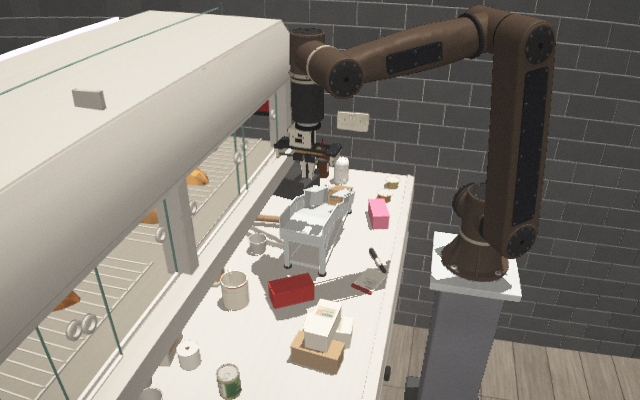

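The box outline matches the predicted rest pose in both views, with its base flat and lengthwise at the stop. The bystanders have not moved.

```bash
python3 -c "
from plant import ctrl
print(ctrl.close_job())"
```

```text
the job is handed in; nothing more can be done
None
```

The meal box now rests lengthwise on its base at the bottom stop. The job is handed in at about 20.5 s of the 64 s allowed.

- **Steps:** I reached through the slot with the fingers either side of the box and pushed it up onto the shelf. I then gripped and lifted it clear of the walls, turned it 90°, laid it on the shelf and released it. Closed fingers pushed it over the edge, and it slid down by itself.
- **Box position:** The outline predicted for a box at the stop matches it in the top and side pictures. The network's mark in the top view is 1.4 px from the expected centre. In the side view its mark is about 2 px off.
- **Network ranking:** Both of those marks came third (confidence 0.56 and 0.60). The networks ranked other box-like things in the scene higher, so I relied on the outline match.
- **Robot and surroundings:** The gripper is raised about 15 cm above the shelf and touching nothing. Wrist forces at the readings stayed under about 8 N. In the side and top pictures the other things on the worktop appear where they were.

No check failed. Early on, the two cameras disagreed by up to about 3 px (roughly 1 cm) on the chute's outline. The wrist camera then confirmed its position to within about 3 mm.

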